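Take the mended crate handle out of the ratchet clamp

TASK

The glue on the mended crate handle in the ratchet bar clamp has set. Lift the clamp's pawl and slide the jaw back by at least 35 mm, then take the handle out and set it down gently in the shallow blue tray, standing on both feet on the tray floor beside the handle that is already there. Leave the jaw open, and do not shift or knock over the other handle, the pump bottle, the glue bottle or the tape roll.

Things in the scene. Friction and masses are not known exactly. Their poses are not given: they have to be found in the camera images.
- clamp: Ratchet bar clamp fixed to the bench: plywood base 350 x 90 x 15 mm (x -215 to +135), on it an aluminium bar 36 mm wide, its top 40 mm above the bench. Origin at bench height on the bar's centre line; z up; x runs along the bar the way the jaw opens. Saw teeth 6 mm deep, 10 mm pitch, are cut across the bar's top from x -5 to +119 mm; there a bolt rises 12 mm above the bar.
- jaw (a joint): Travel of the sliding jaw along clamp x, in m: 0 as clamped, more as it opens, stop at 0.060. Friction about 2.5 N; it stays where it is left but opens only while the pawl is lifted. The jaw is 52 mm wide, its plate tops out 78 mm above the bench; two cheeks, 52 mm over their outsides, tops 57 mm above the bench, run back to 66 mm behind its face.
- jaw_face (a point): Middle of the jaw's black gripping face, 65 mm above the bench. This face and the opposite pad overhang the handle's end tongues by 9 mm, so the handle cannot be lifted before the jaw has opened.
- pad_face (a point): Middle of the black face of the sprung pad at the clamp's other end, 65 mm above the bench. It presses the handle towards the jaw with about 12 N and follows by at most 4 mm when freed. Behind it is the grey fixed head: 50 mm wide, top 84 mm above the bench, clamp x -215 to -189 mm.
- pawl (a joint): Angle of the steel pawl, in rad: 0 down in the teeth, growing as its tab is lifted, stop at 0.60. Its nose is clear of the teeth from about 0.18. A light spring (about 2 N at the tab) pushes it down again when it is let go. It moves with the jaw.
- pawl_tab (a point): Grip point on the pawl's thumb tab, an upright steel block 14 mm along clamp x and 14 mm across, 46 to 82 mm above the bench with the pawl down; this point is then 70 mm above the bench, on the bar's centre line, 87 mm behind the jaw's face. It stands free on both sides (clamp +y and -y) above the bar; the cheeks end 14 mm before it.
- pawl_pivot (a point): Pawl's pivot on the jaw, 44 mm above the bench, axis along the clamp's y. With the pawl down the grip point pawl_tab lies 71 mm further along clamp x and 26 mm higher, and it swings up on an arc about this pivot.
- handle: The mended handle in the clamp: blue plastic bridge, 90 g. Origin under its middle at foot level, x along it, z up. Grip bar 124 x 28 mm, 23 to 36 mm above the feet, free on both sides; a foot 18 x 28 mm under each end, and on each a tongue 18 wide, 8 high, sticking out 8 (140 mm over all). It stands on the bar along clamp x, origin at clamp x -100 mm.
- tray: Shallow open blue tray fixed to the bench, 260 mm along its x, 220 mm along its y, 45 mm high; walls and floor 4 mm thick. Origin under its centre at bench height, z up; its floor is 4 mm above the bench.
- spare: The handle already in the tray: same shape, size and frame as the mended one, standing on its feet, lying roughly along the tray's x and anywhere across the tray's width. Must stay where it is.
- pump: White pump bottle, 62 mm diameter, 210 mm high with its spout, standing about the middle of the bench between clamp and tray. Origin under its centre. Must not be moved.
- glue: Cream glue bottle, 44 mm diameter, 120 mm high, standing beside the clamp. Origin under its centre. Must not be moved.
- tape: Roll of brown packing tape lying flat, 100 mm diameter, 48 mm high, on the other side of the clamp from the glue bottle. Origin under its centre. Must not be moved.
There are look-alikes about, which are no part of the job. What is shaped like the handle but green, orange or yellow is not meant.

How it is judged:
On the way, in this order (a step that is already met when the one before it is completed fails the run):
1. the pawl is lifted clear of the teeth (value of joint pawl above 0.18 rad), for 0.1 s.
2. the jaw is slid back at least 33 mm (value of joint jaw above 0.033 m), for 0.2 s.
3. the handle is lifted out of the open clamp, 40 mm above the bar (z of handle in the frame of clamp above 0.08 m and value of joint jaw above 0.033 m), for 0.1 s.
At the end, for the whole second after the job is handed in: The mended handle stands inside the tray on both feet on its floor (feet within 5 mm of it, upright within 0.08 rad), released and at rest, the jaw is still at least 33 mm open, and the other handle, both bottles and the tape roll are where they were (x of handle in the frame of tray between -0.126 and 0.126 m and y of handle in the frame of tray between -0.106 and 0.106 m and z of handle in the frame of tray between 0 and 0.009 m and angle between handle's own z axis and vertical below 0.08 rad and linear speed of handle below 0.02 m/s and value of joint jaw above 0.033 m); the robot touches nothing.
It fails at once if the mended handle is dropped into the tray (faster than 0.5 m/s inside it) (x of handle in the frame of tray between -0.126 and 0.126 m and y of handle in the frame of tray between -0.106 and 0.106 m and z of handle in the frame of tray below 0.045 m and linear speed of handle above 0.5 m/s).
It fails at once if the handle already in the tray is shifted more than 20 mm or tipped (distance of spare from where it was at the start of the episode above 0.02 m or angle between spare's own z axis and vertical above 0.3 rad).
It fails at once if the pump bottle is shifted more than 25 mm or tipped (distance of pump from where it was at the start of the episode above 0.025 m or angle between pump's own z axis and vertical above 0.3 rad).
It fails at once if the glue bottle is shifted more than 25 mm or tipped (distance of glue from where it was at the start of the episode above 0.025 m or angle between glue's own z axis and vertical above 0.3 rad).
It fails at once if the tape roll is shifted more than 25 mm or tipped (distance of tape from where it was at the start of the episode above 0.025 m or angle between tape's own z axis and vertical above 0.3 rad).
It also fails if it takes over 64 s, if anything falls off the work surface, if the arm or the gripper's body presses on something with over 40 N, if the wrist force passes 120 N, or if a joint passes its speed limit or range.

ROBOT

A 7-joint arm with a two-finger parallel gripper is mounted at the origin on the work surface. World frame = base frame: x ahead of the robot, y to its left, z up, the work surface at z = 0. Lengths are in m, angles in rad, forces in N, time in s.
With the tool pointing down it reaches from about 0.425 to 0.925 m from the base axis. Payload 6.8 kg.
Tool frame: the origin (TCP) lies at the very end of the fingers, on their centre line; the grasp point (between the pads) lies 19 mm behind it; z points along the fingers, y is the line along which they close (so a half turn about z gives the same grasp; the last joint's range is limited). The gripper opens to 85 mm and grips with 20 to 120 N. Pads are 22 mm wide; open, the fingers measure 114 mm over their backs; the gripper's body (76 mm by 85 mm) begins 54 mm behind the grasp point. The pads swing forward as they close: fully open they stand 13 mm farther back than shut.
Start: joints at [1.049, 0.477, 0.022, 1.555, -0.011, 1.109, -0.083], TCP at [0.271, -0.618, 0.231] pointing down, gripper open.
Joint ranges: [-2.96, 2.96], [-0.34, 2.1], [-1.41, 1.46], [0.24, 2.44], [-1.37, 4.51], [0.17, 1.92], [-2.96, 2.96]. Speed limits (rad/s): [2.39, 2.39, 3.14, 3.14, 3.14, 3.14, 3.14].

INTERFACE

Orientations are given as a unit quaternion [w, x, y, z].
In Python, from rig import r gives the robot as it stands.
- The arm moves only by the tool arm_command, never from a script. Its argument "deltas" is a list of rows, each an object with "delta_pos": the shift along the tool's x, y, z in cm, a list of three; "rot": the turn, a rotation vector about the tool's x, y, z in degrees, a list of three; "jaw": the opening, from -1 (shut) to 1 (fully open). A call has 1 to 20 rows; each row is the pose to reach, as a shift and turn from the pose commanded when the call began, along the tool's axes at that moment; what a row does not reach only later rows make up. A row lasts 1/10 s, in which the tool goes at most 50 mm and 8.59 degrees, less where a joint would pass 70% of its speed; a pose out of reach is approached as far as the arm can. A call with a gripper value outside its range is refused whole. The fingers move at their own pace and stop on an object; "newtons" is the grip in N (left out, the last holds). Time passes only in rows, so rows that repeat a pose let the fingers close. It gives the time, the measured TCP pose, the force, the opening and the grip force at its end, in the units of the state.
- r.observe(): the state, without advancing time (a new reading comes with each control period).
- r.grab_frame(name): name is "scene" or "top" or "wrist"; returns the picture (420x560x3 uint8, red, green, blue); there is no depth.
- r.camera_model(name): a dict with "K" (3x3 intrinsics, pixels), "rvec" (rotation vector, rad) and "tvec" (3), from world to camera coordinates, as OpenCV has them. Camera axes: x right, y down, z forward; pixel columns grow to the right and rows downward; lengths in m; the calibration is good to about 2 mm. The wrist camera is an equidistant fisheye: a pixel r from the principal point sees the ray r / f radians off the axis. A picture is of the moment at which its call begins: read the wrist's pose just before it. camera_model takes no time and is no camera call; for the wrist camera it gives the pose at the moment of the call.
- r.sign_off(): hands the job in; it is judged then, once.
The state is a dict: "time_s": time; "q": joint angles; "joint_velocities": joint speeds; "joint_efforts": joint torques, N m; "position": TCP position; "eef_rot": TCP orientation; "contact_force": force on the tool from outside, world axes, zero at the start; "torque": the same for the moment, N m; "gripper_width": finger opening in m; "grasp_force": force on a finger pad.
Only numpy, scipy, OpenCV 4.12 (cv2) and the standard library are available. Lean on these libraries where they do the work, as an engineer would, in place of code of your own. Each camera call takes 0.05 s, during which the arm holds its last target. There are 200 camera calls.

## Working session

There is one attempt and no reset: what is moved stays moved. The work goes in short steps, Python scripts to look and compute and a tool call to move; the robot and the scene stay as the last step left them, time stands still between calls to the robot, and variables do not carry over. Pictures are saved under pics/ and viewed, at most 10 in all, crops included, and the job is handed in when it is done.

Besides the shell and the picture viewer there is one more tool, called after "Emit:" as name([rows], argument=value, ...), one row to a line, values as JSON. arm_command: Moves the arm, as the interface text tells. Its arguments: {"type":"object","properties":{"deltas":{"type":"array"},"newtons":{"type":"number"}},"required":["deltas"]}

```bash
mkdir -p pics; python3 - <<'E'
from rig import r
import cv2
for n in("top","scene"):
    cv2.imwrite(f"pics/{n}0.png",r.grab_frame(n)[:,:,::-1])
    print(n,r.camera_model(n))
print(r.observe())
E
```

```text
top {'K': array([[404.04076736,   0.        , 281.18118943],
       [  0.        , 404.04076736, 199.92574488],
       [  0.        ,   0.        ,   1.        ]]), 'rvec': array([ 2.2061676 , -2.14889795,  0.11424554]), 'tvec': array([-0.13825411,  0.52857496,  1.21252178])}
scene {'K': array([[489.26597646,   0.        , 285.2434474 ],
       [  0.        , 489.26597646, 205.97313292],
       [  0.        ,   0.        ,   1.        ]]), 'rvec': array([ 2.15056943,  0.61545237, -0.29718715]), 'tvec': array([-0.36740344, -0.14376901,  1.62538891])}
{'time_s': 0.1, 'q': array([ 1.04890553,  0.47774927,  0.02234295,  1.55632502, -0.01149913,
        1.10928577, -0.08310768]), 'joint_velocities': array([ 0.00201669,  0.00060346,  0.00119201, -0.00123454, -0.00044832,
        0.00156781,  0.00093728]), 'joint_efforts': array([ 3.06553527e-03, -5.97766113e+01,  1.61307726e+00, -2.81957495e+01,
        1.28080003e-02,  5.00215130e-03,  1.55655994e-05]), 'position': array([ 0.27118878, -0.61756227,  0.23041323]), 'eef_rot': array([-7.87552439e-04,  9.78671746e-01,  2.05428677e-01, -2.26964231e-04]), 'contact_force': array([ 0.47928377, -0.87275439, -0.21320344]), 'torque': array([ 0.00389047, -0.0035881 , -0.02718505]), 'grasp_force': 0.0, 'gripper_width': 0.08542588414605985}
```

View pics/top0.png

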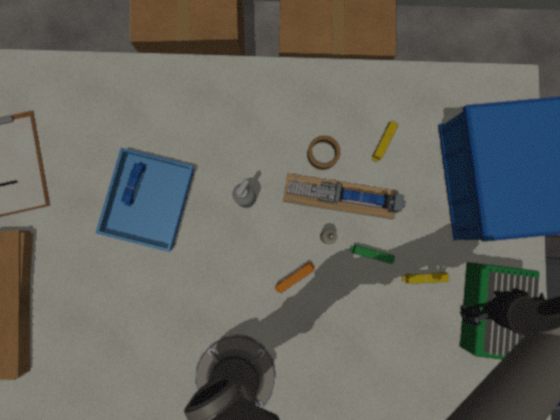

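View pics/scene0.png

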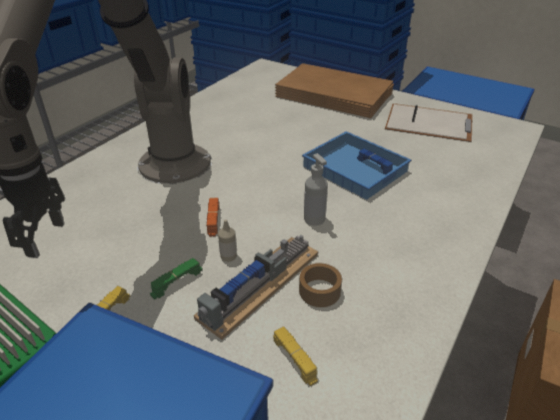

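```bash
cat > h.py <<'E'
import numpy as np, cv2
from rig import r
def cam(n):
    m=r.camera_model(n); return m["K"],cv2.Rodrigues(np.array(m["rvec"]))[0],np.array(m["tvec"]).ravel()
def back(n,px,z,c=None):
    K,R,t=c or cam(n)
    px=np.array(px,float)
    if n=="wrist":
        d=(px-K[:2,2])/K[0,0]; a=np.hypot(*d); ray=np.array([*(d/a*np.sin(a)),np.cos(a)]) if a>0 else np.array([0,0,1.])
    else: ray=np.linalg.solve(K,[*px,1])
    d=R.T@ray; C=-R.T@t
    return C+d*(z-C[2])/d[2]
E
python3 - <<'E'
import cv2,numpy as np
im=cv2.imread("pics/top0.png")
a=cv2.resize(im[160:250,270:410],(784,504),interpolation=cv2.INTER_CUBIC)
cv2.imwrite("pics/c1.png",a)
b=cv2.resize(im[140:260,90:270],(792,528),interpolation=cv2.INTER_CUBIC)
cv2.imwrite("pics/c2.png",b)
E
```

```text
(no output)
```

View pics/c1.png

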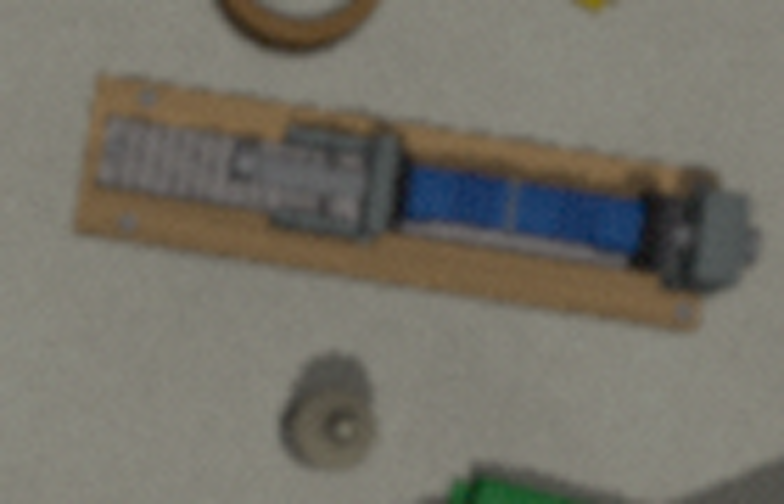

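View pics/c2.png

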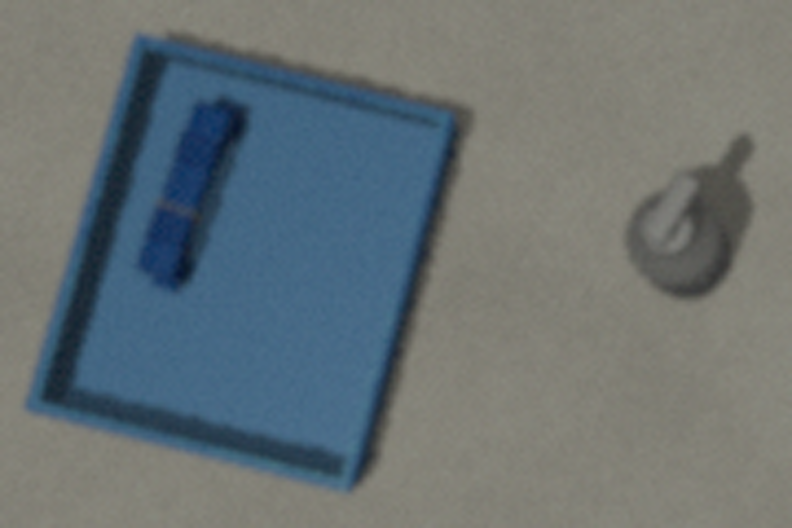

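```bash
cat > m.py <<'E'
from h import *
c1=lambda x,y:((x+.5)/5.6+270-.5,(y+.5)/5.6+160-.5); c2=lambda x,y:((x+.5)/4.4+90-.5,(y+.5)/4.4+140-.5)
B=[back("top",c1(*p),.015)[:2] for p in[(98,75),(78,232),(697,327),(718,170)]]
print("base",np.round(B,4))
left=(B[0]+B[1])/2; right=(B[2]+B[3])/2
u=left-right; print("len",np.linalg.norm(u)); u/=np.linalg.norm(u); v=np.array([-u[1],u[0]])
O=(left+right)/2+u*.040
print("O",O,"yaw",np.degrees(np.arctan2(u[1],u[0])),"u",u)
def cl(p): d=np.array(p[:2])-O; return np.round([d@u,d@v],4)
print("tab",cl(back("top",c1(243,165),.082)), "jawface",cl(back("top",c1(400,190),.078)))
print("glue",cl(back("top",c1(320,440),.0)),back("top",c1(320,440),.0),"gluetop",back("top",c1(343,428),.12))
T=[back("top",c2(*p),.045)[:2] for p in[(140,35),(458,115),(352,488),(30,408)]]
print("tray",np.round(T,4)); C=np.mean(T,0)
a=(T[0]+T[1]-T[2]-T[3])/2; print("C",C,"len x",np.linalg.norm(a),"yaw",np.degrees(np.arctan2(a[1],a[0])), np.linalg.norm(T[0]-T[1]))
a/=np.linalg.norm(a); b=np.array([-a[1],a[0]])
for p in[(220,105),(162,280)]:
  d=back("top",c2(*p),.04)[:2]-C; print("spare end",d@a,d@b)
print("pump",back("top",c2(685,245),0),"top",back("top",c2(668,215),.21))
E
python3 m.py
```

```text
base [[ 0.6177 -0.1406]
 [ 0.5299 -0.1317]
 [ 0.4864 -0.4743]
 [ 0.5739 -0.4861]]
len 0.34681198815806086
O [ 0.5570185  -0.26850957] yaw 82.77435851344254 u [0.12577722 0.99205851]
tab [0.0523 0.0024] jawface [-0.0315  0.0023]
glue [-0.0178  0.1368] [ 0.41905976 -0.26900803  0.        ] gluetop [ 0.42495089 -0.26562128  0.12      ]
tray [[0.677  0.3656]
 [0.6272 0.1439]
 [0.3703 0.2035]
 [0.4185 0.4235]]
C [0.52324345 0.28411586] len x 0.2643508664054392 yaw -12.85070480137736 0.2272481153771996
spare end 0.09894479795059007 0.04849786045841214
spare end -0.027600377928997232 0.05289195648120153
pump [ 0.54601437 -0.01190506  0.        ] top [ 0.54174446 -0.0181308   0.21      ]
```

```bash
cat >> h.py <<'E'
from scipy.spatial.transform import Rotation as Ro
def pose():
    s=r.observe(); return s["position"],Ro.from_quat(s["eef_rot"],scalar_first=True),s
def down(yx): # tool z down, tool x at yaw yx (deg)
    c,s=np.cos(np.radians(yx)),np.sin(np.radians(yx))
    return Ro.from_matrix(np.array([[c,s,0],[s,-c,0],[0,0,-1]]).T if 0 else np.column_stack([[c,s,0],[s,-c,0],[0,0,-1]]))
def delta(P,R2):
    p,R,s=pose(); print("t",round(s["time_s"],2),"tcp",np.round(p,4),"dpos cm",np.round(R.inv().apply(np.array(P)-p)*100,2),"rot",np.round((R.inv()*R2).as_rotvec(degrees=True),1),"F",np.round(s["contact_force"],1),"w",round(s["gripper_width"],4),"gf",round(s["grasp_force"],1))
O=np.array([.5570,-.2685]); YAW=82.8
def W(x,y,z):
    u=np.array([np.cos(np.radians(YAW)),np.sin(np.radians(YAW))]); v=np.array([-u[1],u[0]])
    return np.array([*(O+u*x+v*y),z])
def C(p):
    u=np.array([np.cos(np.radians(YAW)),np.sin(np.radians(YAW))]); d=np.array(p[:2])-O
    return np.round([d@u,d@[-u[1],u[0]]],4)
E
python3 -c "
from h import *
delta(W(.055,.0,.20),down(YAW))"
```

```text
t 0.1 tcp [ 0.2712 -0.6176  0.2304] dpos cm [ 43.03 -25.18   3.08] rot [ -0.1  -0.  -59.1] F [ 0.5 -0.9 -0.2] w 0.0854 gf 0.0
```

Emit:
arm_command([
  {"delta_pos": [43, -25.2, 0], "rot": [0, 0, -59.1], "jaw": 0.0},
  {"delta_pos": [43, -25.2, 0], "rot": [0, 0, -59.1], "jaw": 0.0},
  {"delta_pos": [43, -25.2, 0], "rot": [0, 0, -59.1], "jaw": 0.0},
  {"delta_pos": [43, -25.2, 0], "rot": [0, 0, -59.1], "jaw": 0.0},
  {"delta_pos": [43, -25.2, 0], "rot": [0, 0, -59.1], "jaw": 0.0},
  {"delta_pos": [43, -25.2, 0], "rot": [0, 0, -59.1], "jaw": 0.0},
  {"delta_pos": [43, -25.2, 0], "rot": [0, 0, -59.1], "jaw": 0.0},
  {"delta_pos": [43, -25.2, 0], "rot": [0, 0, -59.1], "jaw": 0.0},
  {"delta_pos": [43, -25.2, 0], "rot": [0, 0, -59.1], "jaw": 0.0},
  {"delta_pos": [43, -25.2, 0], "rot": [0, 0, -59.1], "jaw": 0.0},
  {"delta_pos": [43, -25.2, 0], "rot": [0, 0, -59.1], "jaw": 0.0},
  {"delta_pos": [43, -25.2, 3.1], "rot": [0, 0, -59.1], "jaw": 0.0},
  {"delta_pos": [43, -25.2, 3.1], "rot": [0, 0, -59.1], "jaw": 0.0},
  {"delta_pos": [43, -25.2, 3.1], "rot": [0, 0, -59.1], "jaw": 0.0},
])

```text
time_s: 1.5
position: [0.563, -0.2147, 0.1998]
eef_rot: [-0.001, 0.75, 0.661, -0.001]
contact_force: [0.1, 0.4, 0.7]
gripper_width: 0.0429
grasp_force: 0.0
```

```bash
python3 - <<'E'
from h import *
import pickle
c=cam("wrist"); pickle.dump(c,open("w1.pkl","wb"))
im=r.grab_frame("wrist")[:,:,::-1]; cv2.imwrite("pics/w1raw.png",im)
cv2.imwrite("pics/w1.png",cv2.resize(im,(800,600),interpolation=cv2.INTER_CUBIC))
delta(W(.055,0,.2),down(YAW)); print(c[0], -c[1].T@c[2])
E
```

```text
t 1.55 tcp [ 0.5637 -0.2149  0.2008] dpos cm [0.1  0.01 0.08] rot [-0. -0. -0.] F [0.1 0.3 0.4] w 0.0426 gf 0.0
[[325.1922621    0.         278.36206194]
 [  0.         325.1922621  215.92185063]
 [  0.           0.           1.        ]] [ 0.57148862 -0.1474416   0.34294237]
```

View pics/w1.png

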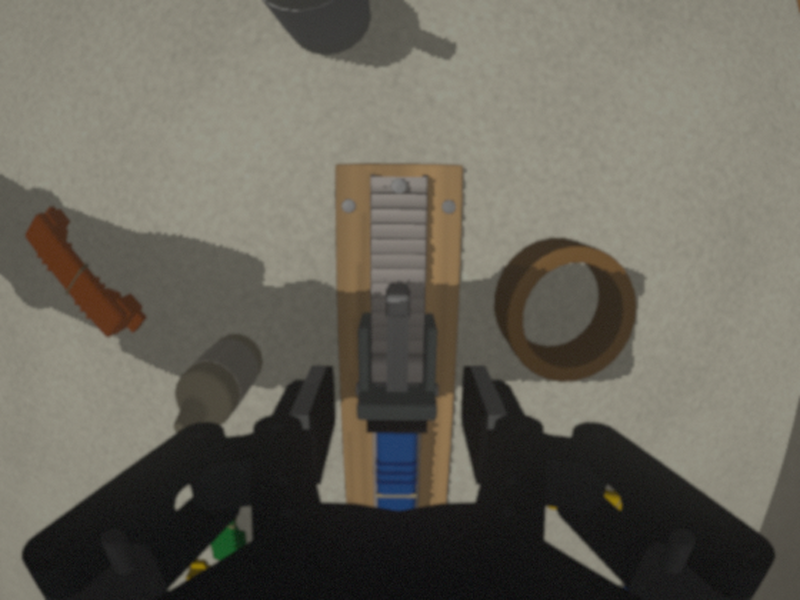

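```bash
python3 - <<'E'
import cv2
im=cv2.imread("pics/w1raw.png")[105:315,200:360]
cv2.imwrite("pics/w1c.png",cv2.convertScaleAbs(cv2.resize(im,(456,598),interpolation=cv2.INTER_CUBIC),alpha=1.6))
E
```

```text
(no output)
```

View pics/w1c.png

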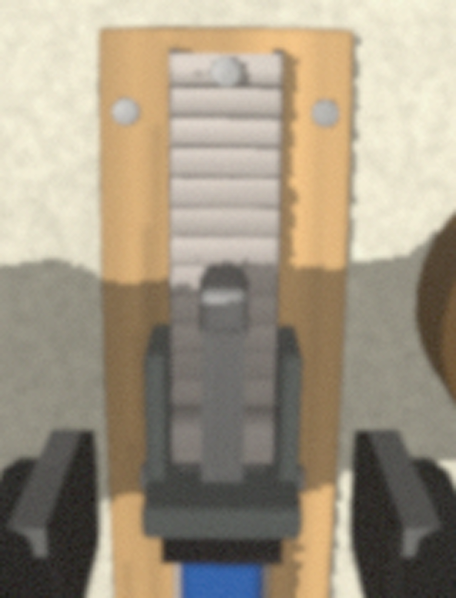

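```bash
python3 - <<'E'
from h import *
import pickle
c=pickle.load(open("w1.pkl","rb"))
f=lambda x,y,z: back("wrist",((x+.5)/2.85+200-.5,(y+.5)/2.85+105-.5),z,c)
for n,p in dict(tab=(224,308,.082),c1=(99,30,.015),c2=(354,32,.015),side1=(103,400,.015),side2=(343,400,.015),barL=(170,200,.04),barR=(279,200,.04),barend=(226,53,.04),jawL=(145,535,.078),jawR=(299,535,.078),padL=(163,560,.0765),padR=(280,560,.0765)).items():
    q=f(*p); print(n,C(q),np.round(q,4))
E
```

```text
tab [0.0523 0.0015] [ 0.5621 -0.2164  0.082 ]
c1 [0.1355 0.0454] [ 0.5289 -0.1284  0.015 ]
c2 [ 0.1347 -0.044 ] [ 0.6175 -0.1404  0.015 ]
side1 [-0.0017  0.0477] [ 0.5095 -0.2642  0.015 ]
side2 [-0.0017 -0.0434] [ 0.5999 -0.2756  0.015 ]
barL [0.078  0.0194] [ 0.5475 -0.1887  0.04  ]
barR [ 0.078  -0.0166] [ 0.5832 -0.1932  0.04  ]
barend [0.1263 0.0009] [ 0.572  -0.1431  0.04  ]
jawL [-0.025   0.0273] [ 0.5268 -0.2898  0.078 ]
jawR [-0.0249 -0.0227] [ 0.5764 -0.2961  0.078 ]
padL [-0.0353  0.0218] [ 0.531  -0.3008  0.0765]
padR [-0.0352 -0.0169] [ 0.5693 -0.3056  0.0765]
```

```bash
python3 - <<'E'
s=open("h.py").read().replace("O=np.array([.5570,-.2685]); YAW=82.8","YAW=82.4; O=np.array([.5555,-.2683])")
open("h.py","w").write(s)
E
python3 -c "
from h import *
print(C((.5621,-.2164)))
delta((.5621,-.2164,.051),down(YAW))"
```

```text
[0.0523 0.0003]
t 1.55 tcp [ 0.5637 -0.2149  0.2008] dpos cm [-0.17 -0.14 14.98] rot [-0.  -0.   0.4] F [0.1 0.3 0.4] w 0.0426 gf 0.0
```

Emit:
arm_command([
  {"delta_pos": [-0.1, -0.15, 4], "rot": [0, 0, 0.4], "jaw": 0.0},
  {"delta_pos": [-0.1, -0.15, 8], "rot": [0, 0, 0.4], "jaw": 0.0},
  {"delta_pos": [-0.1, -0.15, 11], "rot": [0, 0, 0.4], "jaw": 0.0},
  {"delta_pos": [-0.1, -0.15, 13], "rot": [0, 0, 0.4], "jaw": 0.0},
  {"delta_pos": [-0.1, -0.15, 14.3], "rot": [0, 0, 0.4], "jaw": 0.0},
  {"delta_pos": [-0.1, -0.15, 14.8], "rot": [0, 0, 0.4], "jaw": 0.0},
  {"delta_pos": [-0.1, -0.15, 14.8], "rot": [0, 0, 0.4], "jaw": 0.0},
  {"delta_pos": [-0.1, -0.15, 14.8], "rot": [0, 0, 0.4], "jaw": -1},
  {"delta_pos": [-0.1, -0.15, 14.8], "rot": [0, 0, 0.4], "jaw": -1},
  {"delta_pos": [-0.1, -0.15, 14.8], "rot": [0, 0, 0.4], "jaw": -1},
  {"delta_pos": [-0.1, -0.15, 14.8], "rot": [0, 0, 0.4], "jaw": -1},
  {"delta_pos": [-0.1, -0.15, 14.8], "rot": [0, 0, 0.4], "jaw": -1},
  {"delta_pos": [-0.1, -0.15, 14.8], "rot": [0, 0, 0.4], "jaw": -1},
], newtons=40)

```text
time_s: 2.85
position: [0.5626, -0.2154, 0.0534]
eef_rot: [0.001, 0.752, 0.659, 0.0]
contact_force: [-2.1, 1.0, 7.2]
gripper_width: 0.0136
grasp_force: 41.2
```

Emit:
arm_command([
  {"delta_pos": [-0.1, 0, -0.6], "rot": [0, 5, 0], "jaw": -1},
  {"delta_pos": [-0.26, 0, -1.22], "rot": [0, 10, 0], "jaw": -1},
  {"delta_pos": [-0.47, 0, -1.81], "rot": [0, 15, 0], "jaw": -1},
  {"delta_pos": [-0.74, 0, -2.38], "rot": [0, 20, 0], "jaw": -1},
  {"delta_pos": [-0.74, 0, -2.38], "rot": [0, 20, 0], "jaw": -1},
  {"delta_pos": [-0.74, 0, -2.38], "rot": [0, 20, 0], "jaw": -1},
  {"delta_pos": [-0.74, 0, -2.38], "rot": [0, 20, 0], "jaw": -1},
])

```text
time_s: 3.55
position: [0.5616, -0.2214, 0.0773]
eef_rot: [-0.115, 0.741, 0.649, 0.131]
contact_force: [-2.2, 4.3, 6.2]
gripper_width: 0.0134
grasp_force: 41.7
```

```bash
python3 -c "
from h import *
p,R,s=pose(); t=R*Ro.from_euler('y',-20,degrees=True)
print(C(p)); delta(W(.044+.048,.0,p[2]),t)"
```

```text
[0.0473 0.0001]
t 3.55 tcp [ 0.5616 -0.2214  0.0773] dpos cm [4.19 0.02 1.53] rot [  0. -20.   0.] F [-2.2  4.3  6.2] w 0.0134 gf 41.7
```

Emit:
arm_command([
  {"delta_pos": [0.75, 0, 0.27], "rot": [0, 0, 0], "jaw": -1},
  {"delta_pos": [1.5, 0, 0.55], "rot": [0, 0, 0], "jaw": -1},
  {"delta_pos": [2.25, 0, 0.82], "rot": [0, 0, 0], "jaw": -1},
  {"delta_pos": [3.0, 0, 1.09], "rot": [0, 0, 0], "jaw": -1},
  {"delta_pos": [3.75, 0, 1.37], "rot": [0, 0, 0], "jaw": -1},
  {"delta_pos": [4.5, 0, 1.64], "rot": [0, 0, 0], "jaw": -1},
  {"delta_pos": [4.5, 0, 1.64], "rot": [0, 0, 0], "jaw": -1},
  {"delta_pos": [4.5, 0, 1.64], "rot": [0, 0, 0], "jaw": -1},
  {"delta_pos": [4.5, 0, 1.64], "rot": [0, 0, 0], "jaw": -1},
])

```text
time_s: 4.45
position: [0.568, -0.1737, 0.0764]
eef_rot: [-0.115, 0.74, 0.649, 0.131]
contact_force: [1.2, 2.8, 3.5]
gripper_width: 0.0128
grasp_force: 41.4
```

```bash
python3 -c "
from h import *
p,R,s=pose(); t=R*Ro.from_euler('y',-20,degrees=True)
print(C(p)); delta(p+[0,0,-.024]+W(.007,0,0)-W(0,0,0),t)"
```

```text
[0.0954 0.0002]
t 4.45 tcp [ 0.568  -0.1737  0.0764] dpos cm [-0.17  0.    2.49] rot [ -0. -20.   0.] F [1.2 2.8 3.5] w 0.0128 gf 41.4
```

Emit:
arm_command([
  {"delta_pos": [0, 0, 0], "rot": [0, 0, 0], "jaw": 0.0},
  {"delta_pos": [0, 0, 0], "rot": [0, 0, 0], "jaw": 0.0},
  {"delta_pos": [0, 0, 0], "rot": [0, 0, 0], "jaw": 0.0},
  {"delta_pos": [0, 0, 0], "rot": [0, 0, 0], "jaw": 0.0},
  {"delta_pos": [0, 0, 0], "rot": [0, 0, 0], "jaw": 0.0},
  {"delta_pos": [0, 0, -3], "rot": [0, 0, 0], "jaw": 0.0},
  {"delta_pos": [0, 0, -7], "rot": [0, 0, 0], "jaw": 0.0},
  {"delta_pos": [0, 0, -11], "rot": [0, 0, 0], "jaw": 0.0},
  {"delta_pos": [0, 0, -11], "rot": [0, -8, 0], "jaw": 0.0},
  {"delta_pos": [0, 0, -11], "rot": [0, -16, 0], "jaw": 0.0},
  {"delta_pos": [0, 0, -11], "rot": [0, -20, 0], "jaw": 0.0},
  {"delta_pos": [0, 0, -11], "rot": [0, -20, 0], "jaw": 0.0},
])

```text
time_s: 5.65
position: [0.5636, -0.2086, 0.1803]
eef_rot: [0.001, 0.75, 0.661, 0.0]
contact_force: [0.8, -0.4, 1.0]
gripper_width: 0.043
grasp_force: 0.0
```

```bash
python3 -c "
from h import *
delta(W(-.098,0,.2),down(YAW))"
```

```text
t 5.65 tcp [ 0.5636 -0.2086  0.1803] dpos cm [-15.83  -0.11  -1.96] rot [0.1 0.  0.4] F [ 0.8 -0.4  1. ] w 0.043 gf 0.0
```

Emit:
arm_command([
  {"delta_pos": [-4, -0.1, -2], "rot": [0, 0, 0.4], "jaw": 0.0},
  {"delta_pos": [-8, -0.1, -2], "rot": [0, 0, 0.4], "jaw": 0.0},
  {"delta_pos": [-12, -0.1, -2], "rot": [0, 0, 0.4], "jaw": 0.0},
  {"delta_pos": [-15.8, -0.1, -2], "rot": [0, 0, 0.4], "jaw": 0.0},
  {"delta_pos": [-15.8, -0.1, -2], "rot": [0, 0, 0.4], "jaw": 0.0},
  {"delta_pos": [-15.8, -0.1, -2], "rot": [0, 0, 0.4], "jaw": 0.0},
  {"delta_pos": [-15.8, -0.1, -2], "rot": [0, 0, 0.4], "jaw": 0.0},
])

```text
time_s: 6.35
position: [0.5406, -0.3682, 0.199]
eef_rot: [-0.001, 0.755, 0.656, 0.001]
contact_force: [-0.4, 1.0, 0.3]
gripper_width: 0.0429
grasp_force: 0.0
```

```bash
python3 - <<'E'
from h import *
import pickle
c=cam("wrist"); pickle.dump(c,open("w2.pkl","wb"))
im=r.grab_frame("wrist")[:,:,::-1]; cv2.imwrite("pics/w2raw.png",im)
cv2.imwrite("pics/w2.png",cv2.convertScaleAbs(cv2.resize(im[100:400,120:440],(640,600),interpolation=cv2.INTER_CUBIC),alpha=1.6))
delta(W(-.096,0,.2),down(YAW))
E
```

```text
t 6.4 tcp [ 0.5409 -0.3677  0.1992] dpos cm [ 0.45  0.13 -0.08] rot [-0.  -0.1 -0.3] F [0.  0.7 0.2] w 0.0425 gf 0.0
```

View pics/w2.png

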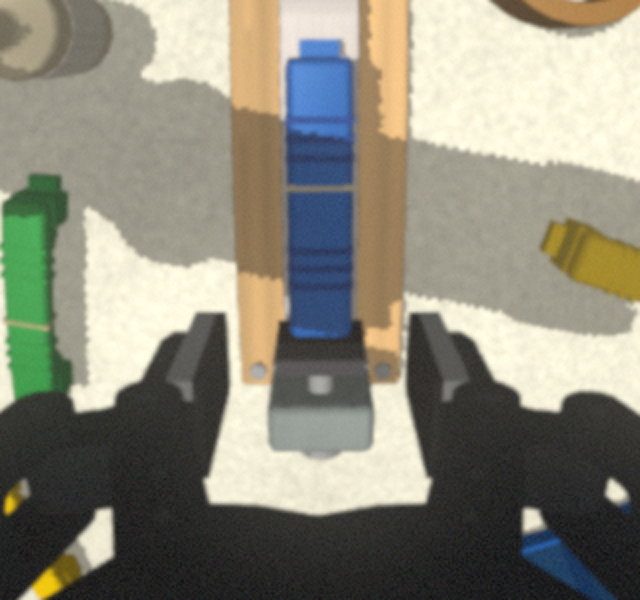

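```bash
python3 - <<'E'
from h import *
import pickle
c=pickle.load(open("w2.pkl","rb"))
f=lambda x,y,z: back("wrist",((x+.5)/2+120-.5,(y+.5)/2+100-.5),z,c)
for n,p in dict(endL=(288,60,.076),endR=(352,60,.076),tongue=(321,40,.048),mark=(320,188,.076),near=(321,337,.076),sideL=(286,250,.076),sideR=(353,250,.076),pad=(321,323,.078)).items():
    q=f(*p); print(n,C(q),np.round(q,4))
E
```

```text
endL [-0.0343  0.0133] [ 0.5378 -0.3006  0.076 ]
endR [-0.0345 -0.0126] [ 0.5635 -0.3042  0.076 ]
tongue [-0.0255 -0.0003] [ 0.5524 -0.2936  0.048 ]
mark [-0.0876  0.0007] [ 0.5433 -0.355   0.076 ]
near [-0.1554  0.0006] [ 0.5343 -0.4223  0.076 ]
sideL [-0.1145  0.0154] [ 0.5251 -0.3798  0.076 ]
sideR [-0.1147 -0.0133] [ 0.5535 -0.3838  0.076 ]
pad [-0.1477  0.0006] [ 0.5354 -0.4146  0.078 ]
```

```bash
python3 -c "
from h import *
delta(W(-.0965,.0007,.051),down(YAW))"
```

```text
t 6.4 tcp [ 0.5409 -0.3677  0.1992] dpos cm [ 0.37  0.06 14.82] rot [-0.  -0.1 -0.3] F [0.  0.7 0.2] w 0.0425 gf 0.0
```

Emit:
arm_command([
  {"delta_pos": [0.3, 0.06, 4], "rot": [0, 0, -0.3], "jaw": 0.0},
  {"delta_pos": [0.3, 0.06, 8], "rot": [0, 0, -0.3], "jaw": 0.0},
  {"delta_pos": [0.3, 0.06, 11], "rot": [0, 0, -0.3], "jaw": 0.0},
  {"delta_pos": [0.3, 0.06, 13], "rot": [0, 0, -0.3], "jaw": 0.0},
  {"delta_pos": [0.3, 0.06, 14.3], "rot": [0, 0, -0.3], "jaw": 0.0},
  {"delta_pos": [0.3, 0.06, 14.8], "rot": [0, 0, -0.3], "jaw": 0.0},
  {"delta_pos": [0.3, 0.06, 14.8], "rot": [0, 0, -0.3], "jaw": 0.0},
  {"delta_pos": [0.3, 0.06, 14.8], "rot": [0, 0, -0.3], "jaw": -1},
  {"delta_pos": [0.3, 0.06, 14.8], "rot": [0, 0, -0.3], "jaw": -1},
  {"delta_pos": [0.3, 0.06, 14.8], "rot": [0, 0, -0.3], "jaw": -1},
  {"delta_pos": [0.3, 0.06, 14.8], "rot": [0, 0, -0.3], "jaw": -1},
  {"delta_pos": [0.3, 0.06, 14.8], "rot": [0, 0, -0.3], "jaw": -1},
], newtons=30)

```text
time_s: 7.6
position: [0.5427, -0.3662, 0.0528]
eef_rot: [0.001, 0.753, 0.658, 0.0]
contact_force: [-0.3, 0.9, 6.6]
gripper_width: 0.0276
grasp_force: 31.1
```

Emit:
arm_command([
  {"delta_pos": [0.5, 0, 0], "rot": [0, 0, 0], "jaw": -1},
  {"delta_pos": [1.0, 0, 0], "rot": [0, 0, 0], "jaw": -1},
  {"delta_pos": [1.5, 0, 0], "rot": [0, 0, 0], "jaw": -1},
  {"delta_pos": [2.1, 0, 0], "rot": [0, 0, 0], "jaw": -1},
  {"delta_pos": [2.1, 0, 0], "rot": [0, 0, 0], "jaw": -1},
  {"delta_pos": [2.1, 0, 0], "rot": [0, 0, 0], "jaw": -1},
])

```text
time_s: 8.2
position: [0.5454, -0.3461, 0.0528]
eef_rot: [0.001, 0.753, 0.658, 0.0]
contact_force: [-0.6, -1.9, 7.7]
gripper_width: 0.0273
grasp_force: 31.1
```

```bash
python3 - <<'E'
from h import *
delta(W(-.075,.0007,.18),down(YAW))
im=r.grab_frame("wrist")[:,:,::-1]; cv2.imwrite("pics/w3.png",cv2.convertScaleAbs(im,alpha=1.6))
E
```

```text
t 8.2 tcp [ 0.5454 -0.3461  0.0528] dpos cm [  0.33  -0.07 -12.72] rot [ 0.1  0.1 -0.1] F [-0.6 -1.9  7.7] w 0.0273 gf 31.1
```

View pics/w3.png

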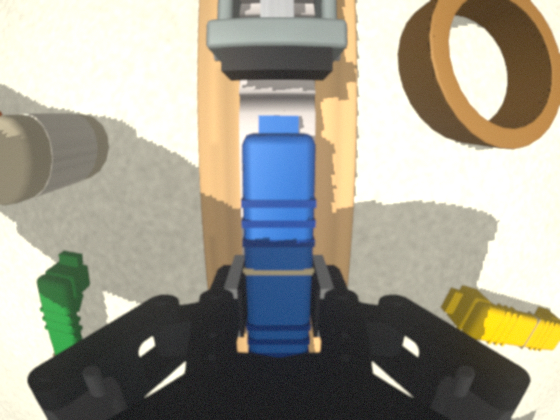

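Emit:
arm_command([
  {"delta_pos": [0, 0, -1.5], "rot": [0, 0, 0], "jaw": -1},
  {"delta_pos": [0, 0, -4], "rot": [0, 0, 0], "jaw": -1},
  {"delta_pos": [0, 0, -7], "rot": [0, 0, 0], "jaw": -1},
  {"delta_pos": [0, 0, -10], "rot": [0, 0, 0], "jaw": -1},
  {"delta_pos": [0, 0, -14], "rot": [0, 0, 0], "jaw": -1},
  {"delta_pos": [0, 0, -18], "rot": [0, 0, 0], "jaw": -1},
  {"delta_pos": [0, 0, -22], "rot": [0, 0, 0], "jaw": -1},
  {"delta_pos": [0, 0, -25], "rot": [0, 0, 0], "jaw": -1},
  {"delta_pos": [0, 0, -25], "rot": [0, 0, 0], "jaw": -1},
])

```text
time_s: 9.15
position: [0.5466, -0.3454, 0.3076]
eef_rot: [0.004, 0.753, 0.658, 0.002]
contact_force: [-0.4, -0.4, -0.2]
gripper_width: 0.0272
grasp_force: 30.2
```

```bash
cat >> h.py <<'E'
TC=np.array([.5232,.2841]); TY=-12.85
def T(x,y,z):
    c,s=np.cos(np.radians(TY)),np.sin(np.radians(TY)); return np.array([TC[0]+c*x-s*y,TC[1]+s*x+c*y,z])
E
python3 -c "
from h import *
print(T(0,-.03,0))
delta(T(0,-.03,.30),down(TY+180))
delta((.53,-.03,.30),down(125))"
```

```text
[0.51652802 0.25485133 0.        ]
t 9.15 tcp [ 0.5466 -0.3454  0.3076] dpos cm [ 59.09 -10.99   0.49] rot [  0.3   0.5 -84.8] F [-0.4 -0.4 -0.2] w 0.0272 gf 30.2
t 9.15 tcp [ 0.5466 -0.3454  0.3076] dpos cm [31.04 -5.86  0.62] rot [  0.4   0.3 -42.7] F [-0.4 -0.4 -0.2] w 0.0272 gf 30.2
```

Emit:
arm_command([
  {"delta_pos": [4, -0.7, 0], "rot": [0, 0, -5], "jaw": -1},
  {"delta_pos": [8, -1.5, 0], "rot": [0, 0, -11], "jaw": -1},
  {"delta_pos": [12, -2.2, 0], "rot": [0, 0, -17], "jaw": -1},
  {"delta_pos": [16, -3, 0], "rot": [0, 0, -23], "jaw": -1},
  {"delta_pos": [20, -3.7, 0], "rot": [0, 0, -29], "jaw": -1},
  {"delta_pos": [24, -4.5, 0], "rot": [0, 0, -35], "jaw": -1},
  {"delta_pos": [28, -5.2, 0], "rot": [0, 0, -41], "jaw": -1},
  {"delta_pos": [32, -6, 0], "rot": [0, 0, -47], "jaw": -1},
  {"delta_pos": [36, -6.7, 0], "rot": [0, 0, -53], "jaw": -1},
  {"delta_pos": [40, -7.4, 0], "rot": [0, 0, -59], "jaw": -1},
  {"delta_pos": [44, -8.2, 0], "rot": [0, 0, -65], "jaw": -1},
  {"delta_pos": [48, -9, 0], "rot": [0, 0, -71], "jaw": -1},
  {"delta_pos": [52, -9.7, 0], "rot": [0, 0, -76], "jaw": -1},
  {"delta_pos": [56, -10.4, 0], "rot": [0, 0, -81], "jaw": -1},
  {"delta_pos": [59, -11, 0], "rot": [0, 0, -84.8], "jaw": -1},
  {"delta_pos": [59, -11, 0], "rot": [0, 0, -84.8], "jaw": -1},
  {"delta_pos": [59, -11, 0], "rot": [0, 0, -84.8], "jaw": -1},
  {"delta_pos": [59, -11, 0], "rot": [0, 0, -84.8], "jaw": -1},
])

```text
time_s: 10.95
position: [0.5145, 0.2527, 0.3008]
eef_rot: [-0.0, 0.113, 0.994, -0.001]
contact_force: [0.1, -0.8, -0.1]
gripper_width: 0.0271
grasp_force: 30.2
```

```bash
python3 - <<'E'
from h import *
delta(T(0,-.03,.10),down(TY+180))
import pickle
pickle.dump(cam("wrist"),open("w4.pkl","wb"))
im=r.grab_frame("wrist")[:,:,::-1]; cv2.imwrite("pics/w4.png",cv2.convertScaleAbs(im,alpha=1.6))
E
```

```text
t 10.95 tcp [0.5145 0.2527 0.3008] dpos cm [-0.16  0.29 20.08] rot [-0.1 -0.  -0.2] F [ 0.1 -0.8 -0.1] w 0.0271 gf 30.2
```

View pics/w4.png

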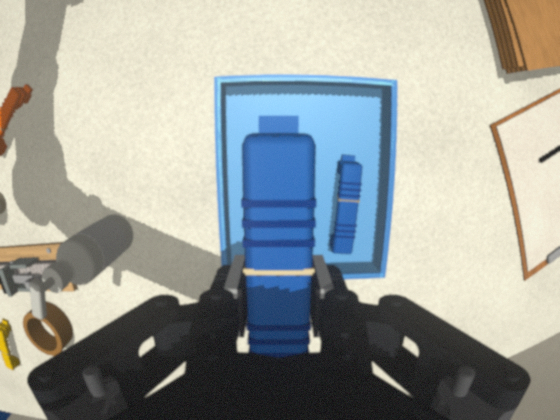

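```bash
python3 - <<'E'
from h import *
import pickle
c=pickle.load(open("w4.pkl","rb"))
u=T(1,0,0)-T(0,0,0);v=T(0,1,0)-T(0,0,0)
for p in[(217,78,.045),(396,81,.045),(384,277,.045),(348,162,.04),(342,251,.04)]:
    d=back("wrist",p[:2],p[2],c)-T(0,0,p[2]); print(p,np.round([d@u,d@v],4))
E
```

```text
(217, 78, 0.045) [-0.1335 -0.1072]
(396, 81, 0.045) [-0.1344  0.1155]
(384, 277, 0.045) [0.1312 0.1159]
(348, 162, 0.04) [-0.0278  0.0551]
(342, 251, 0.04) [0.092  0.0528]
```

Emit:
arm_command([
  {"delta_pos": [-0.1, 0.3, 4], "rot": [0, 0, 0], "jaw": -1},
  {"delta_pos": [-0.1, 0.3, 8], "rot": [0, 0, 0], "jaw": -1},
  {"delta_pos": [-0.1, 0.3, 12], "rot": [0, 0, 0], "jaw": -1},
  {"delta_pos": [-0.1, 0.3, 15], "rot": [0, 0, 0], "jaw": -1},
  {"delta_pos": [-0.1, 0.3, 18], "rot": [0, 0, 0], "jaw": -1},
  {"delta_pos": [-0.1, 0.3, 20], "rot": [0, 0, 0], "jaw": -1},
  {"delta_pos": [-0.1, 0.3, 22], "rot": [0, 0, 0], "jaw": -1},
  {"delta_pos": [-0.1, 0.3, 23.5], "rot": [0, 0, 0], "jaw": -1},
  {"delta_pos": [-0.1, 0.3, 25], "rot": [0, 0, 0], "jaw": -1},
  {"delta_pos": [-0.1, 0.3, 26], "rot": [0, 0, 0], "jaw": -1},
  {"delta_pos": [-0.1, 0.3, 27], "rot": [0, 0, 0], "jaw": -1},
  {"delta_pos": [-0.1, 0.3, 27.6], "rot": [0, 0, 0], "jaw": -1},
  {"delta_pos": [-0.1, 0.3, 27.8], "rot": [0, 0, 0], "jaw": -1},
  {"delta_pos": [-0.1, 0.3, 27.8], "rot": [0, 0, 0], "jaw": -1},
  {"delta_pos": [-0.1, 0.3, 27.8], "rot": [0, 0, 0], "jaw": -1},
])

```text
time_s: 12.5
position: [0.5165, 0.2572, 0.0239]
eef_rot: [0.0, 0.112, 0.994, 0.0]
contact_force: [-0.2, -0.2, -0.9]
gripper_width: 0.0275
grasp_force: 30.2
```

Emit:
arm_command([
  {"delta_pos": [0, 0, 0.2], "rot": [0, 0, 0], "jaw": -1},
  {"delta_pos": [0, 0, 0.4], "rot": [0, 0, 0], "jaw": -1},
  {"delta_pos": [0, 0, 0.55], "rot": [0, 0, 0], "jaw": -1},
  {"delta_pos": [0, 0, 0.65], "rot": [0, 0, 0], "jaw": -1},
  {"delta_pos": [0, 0, 0.65], "rot": [0, 0, 0], "jaw": -1},
  {"delta_pos": [0, 0, 0.65], "rot": [0, 0, 0], "jaw": -1},
])

```text
time_s: 13.1
position: [0.5161, 0.257, 0.0169]
eef_rot: [-0.0, 0.112, 0.994, 0.0]
contact_force: [0.8, -0.2, -1.0]
gripper_width: 0.0273
grasp_force: 30.2
```

Emit:
arm_command([
  {"delta_pos": [0, 0, 0.07], "rot": [0, 0, 0], "jaw": -1},
  {"delta_pos": [0, 0, 0.14], "rot": [0, 0, 0], "jaw": -1},
  {"delta_pos": [0, 0, 0.2], "rot": [0, 0, 0], "jaw": -1},
  {"delta_pos": [0, 0, 0.2], "rot": [0, 0, 0], "jaw": -1},
  {"delta_pos": [0, 0, 0.2], "rot": [0, 0, 0], "jaw": -1},
])

```text
time_s: 13.6
position: [0.5162, 0.257, 0.0167]
eef_rot: [0.001, 0.112, 0.994, -0.001]
contact_force: [-5.1, -4.9, 17.5]
gripper_width: 0.0273
grasp_force: 32.5
```

Contact, the feet are on the floor. I'll ease up slightly, release and rise.

Emit:
arm_command([
  {"delta_pos": [0, 0, -0.12], "rot": [0, 0, 0], "jaw": -1},
  {"delta_pos": [0, 0, -0.12], "rot": [0, 0, 0], "jaw": -1},
  {"delta_pos": [0, 0, -0.12], "rot": [0, 0, 0], "jaw": -0.1},
  {"delta_pos": [0, 0, -0.12], "rot": [0, 0, 0], "jaw": -0.1},
  {"delta_pos": [0, 0, -0.12], "rot": [0, 0, 0], "jaw": -0.1},
  {"delta_pos": [0, 0, -0.12], "rot": [0, 0, 0], "jaw": -0.1},
  {"delta_pos": [0, 0, -0.12], "rot": [0, 0, 0], "jaw": -0.1},
  {"delta_pos": [0, 0, -1], "rot": [0, 0, 0], "jaw": -0.1},
  {"delta_pos": [0, 0, -3], "rot": [0, 0, 0], "jaw": -0.1},
  {"delta_pos": [0, 0, -6], "rot": [0, 0, 0], "jaw": -0.1},
  {"delta_pos": [0, 0, -10], "rot": [0, 0, 0], "jaw": -0.1},
  {"delta_pos": [0, 0, -14], "rot": [0, 0, 0], "jaw": -0.1},
  {"delta_pos": [0, 0, -18], "rot": [0, 0, 0], "jaw": -0.1},
  {"delta_pos": [-5, 0, -20], "rot": [0, 0, 0], "jaw": -0.1},
  {"delta_pos": [-8, 0, -20], "rot": [0, 0, 0], "jaw": -0.1},
  {"delta_pos": [-8, 0, -20], "rot": [0, 0, 0], "jaw": -0.1},
])

```text
time_s: 15.2
position: [0.599, 0.2362, 0.2161]
eef_rot: [0.002, 0.116, 0.993, 0.0]
contact_force: [-0.9, -0.5, 0.2]
gripper_width: 0.0386
grasp_force: 0.0
```

```bash
python3 - <<'E'
from h import *
a=r.grab_frame("wrist")[:,:,::-1]; b=r.grab_frame("scene")[:,:,::-1][100:360,150:450]
b=cv2.resize(b,(485,420)); a=a[:,100:415]
cv2.imwrite("pics/end.png",cv2.convertScaleAbs(np.hstack([a,b]),alpha=1.5)); print(r.observe()["gripper_width"])
E
```

```text
0.03834700204758013
```

View pics/end.png

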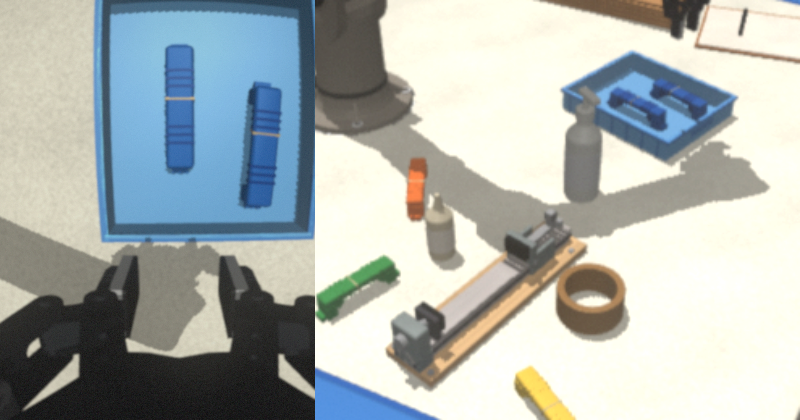

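The handle stands upright in the tray beside the spare, which hasn't moved. The jaw is open, and the bottles and the tape roll look undisturbed.

```bash
python3 -c "
from rig import r
print(r.sign_off())"
```

```text
the job is handed in; nothing more can be done
None
```

The mended handle is out of the clamp and standing on both feet in the tray beside the spare; the jaw was slid back about 48 mm and left open, nothing else looks disturbed in the last pictures, and the job was handed in at about 15 s (no verdict came back).

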